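# Set the test regulator and lock the bayonet plug into the fuel tank neck

### The arm

A 6-joint arm with a two-finger parallel gripper is mounted at the origin on the work surface. World frame = base frame: x ahead of the robot, y to its left, z up, the work surface at z = 0. Lengths are in m, angles in rad, forces in N, time in s.
With the tool pointing down it reaches from about 0.375 to 0.975 m from the base axis. Payload 3.8 kg.
Tool frame: the origin (TCP) lies at the very end of the fingers, on their centre line; the grasp point (between the pads) lies 19 mm behind it (bot.tcp_to_grasp is the z of the grasp point in the tool frame, in m); z points along the fingers, y is the direction in which the jaws open and shut (so a half turn about z gives the same grasp; the last joint's range is limited). The gripper opens to 85 mm and grips with 20 to 120 N. Pads are 22 mm wide; open, the fingers measure 114 mm over their backs; the gripper's body (76 mm by 85 mm) begins 54 mm behind the grasp point. The pads swing forward as they close: fully open they stand 13 mm farther back than shut.
Start: joints at [1.223, 0.264, 1.604, -0, 1.274, -0.037], TCP at [0.206, 0.643, 0.231] pointing down, gripper open.
Joint ranges: [-2.63, 2.63], [-0.94, 2.18], [0.31, 2.57], [-1.31, 4.45], [0, 2.66], [-2.55, 2.55]. Speed limits (rad/s): [2.57, 2.57, 3.14, 3.14, 3.14, 3.14].

### API

Orientations are given as a rotation vector (axis times angle).
In Python, from workcell import status, vision, job, bot gives the robot as it stands.
- The arm moves only by the tool apply_moves, never from a script. Its argument "deltas" is a list of rows, each a list of 7 numbers: the shift along the tool's x, y, z in m, then the turn, a rotation vector about the tool's x, y, z in rad, then the closure, from 0 (fully open) to 1 (shut). In form: [[x, y, z, rx, ry, rz, jaw], ...]. A call has 1 to 8 rows; each row is the pose to reach, as a shift and turn from the pose commanded when the call began, along the tool's axes at that moment; what a row does not reach only later rows make up. A row lasts 1/12 s, in which the tool goes at most 41.7 mm and 7.16 degrees, less where a joint would pass 70% of its speed; a pose out of reach is approached as far as the arm can. A call with a gripper value outside its range is refused whole. The fingers move at their own pace and stop on an object; "squeeze" is the grip in N (left out, the last holds). Time passes only in rows, so rows that repeat a pose let the fingers close. It gives the time, the measured TCP pose, the force and the opening at its end, in the units of the state.
- status.read_state(): the state, without advancing time (a new reading comes with each control period).
- vision.read_camera(name): name is "scene" or "top"; returns the picture (400x640x3 uint8, red, green, blue); there is no depth.
- vision.get_calibration(name): a dict with "fov_y" (degrees; the focal length in pixels is half the picture's height over the tangent of half this angle, whatever the lens; pixels are square), "cx", "cy" (the principal point, pixels), "R" (3x3) and "t" (3): a world point X has camera coordinates R X + t. Camera axes: x right, y down, z forward; pixel columns grow to the right and rows downward; lengths in m; the calibration is good to about 2 mm. A picture is of the moment at which its call begins. get_calibration takes no time and is no camera call.
- job.finish_job(): hands the job in, once; it reports no verdict.
The state is a dict: "time": time; "q": joint angles; "joint_vel": joint speeds; "joint_torque": joint torques, N m; "tool_pos": TCP position; "tcp_rot": TCP orientation; "wrist_force": force on the tool from outside, world axes, zero at the start; "torque": the same for the moment, N m; "width": opening from 0.0 (shut) to 1.0 (fully open).
Only numpy, scipy, OpenCV 4.12 (cv2) and the standard library are available. Lean on these libraries where they do the work, as an engineer would, in place of code of your own. Each camera call takes 0.05 s, during which the arm holds its last target. There are 200 camera calls.

### The job

Get the tank bay ready for its leak check: first turn the regulator's black dial clockwise until its white pointer is at the red mark. Then put the red bayonet plug into the tank's filler neck with its two pins through the notches, push it fully down against the spring until its flange is flush on the neck, twist it a quarter turn clockwise to the stop, and finish while still gripping it and holding it down and twisted; do not let go. Leave the dial at its mark and the rivet tin, screwdriver and blue bin where they are.

Things in the scene. Friction and masses are not known exactly. Their poses are not given: they have to be found in the camera images.
- regulator: Fixed blue box, 120 (x) x 100 (y) x 70 mm high, white top plate with a round black dial in the middle. Origin at the centre of its underside. A red mark, 18 mm long, is painted on the top plate on the +x side of the dial (its direction from the dial's axis is the box's +x axis); short black ticks lie every 0.3 rad either side.
- dial (a joint): Angle of the dial on the regulator, rad: 0 when the white pointer is at the red mark, negative when it is anticlockwise of it (seen from above), growing as the dial is turned clockwise. It starts 0.6 to 1.4 rad anticlockwise of the mark. Friction about 0.04 N m holds it where it is left; stops at -1.8 and 0.9.
- dial_grip (a point): Point on the dial's axis, 92 mm above the bench, in the middle of its grip bar, turning with the dial: its x axis is the direction of the white pointer. The bar is 46 mm long along x, 12 mm thick along y, and stands 26 mm high (z from 78 to 104 mm above the bench) on a disc 52 mm in diameter and 8 mm thick.
- tank: Fixed riveted aluminium tank bay, 200 (x) x 180 (y) x 55 mm high, with a round filler neck (66 mm outer diameter, 36 mm high) upright in the middle of its top. Origin at the centre of its underside. Yellow marks on the tank top beside the neck show the notch directions (its +x and -x axes), green marks the quarter-turn position (+y and -y).
- neck_mouth (a point): Centre of the neck's mouth, on the top face of its collar, 91 mm above the bench; axes as the tank's. The collar is 8 mm thick with a 39 mm bore and two notches 11.5 mm wide on +x and -x, reaching 28.5 mm from the axis. Stops below it let the plug turn only clockwise (from above), and only once within about 4 mm of fully down.
- twist (a joint): Return spring ring inside the neck, rad: 0 at rest; the plug's pins meet it after the plug has turned about 0.19 rad clockwise from the notches and carry it round to its stop at 1.32 (plug then turned about 1.5 rad). It pushes back with 0.03 N m at first and about 0.11 N m at the stop.
- plug: Loose red/brass bayonet plug, about 150 g, upright on the bench. Origin at the centre of its underside, z up. Brass core 36 mm in diameter, 24 mm long, foot chamfered; two round steel pins, 8 mm thick, along +x and -x to 26 mm from the axis, centres at z = 8 mm. Red flange, 60 mm in diameter, z 24 to 30 mm; on it a grip bar 46 mm along x, 12 mm along y, z 30 to 56 mm. The same after half a turn.
- plug_flange (a point): Centre of the underside of the plug's flange, 24 mm above the plug's origin on its axis; level with neck_mouth when the plug is fully down. When twisted but not held down, the plug rises about 4 mm until its pins meet the collar from below. A white line runs along the top of its grip bar, in line with the pins.
- rivet_tin: Bystander: closed steel tin, 56 mm in diameter, 65 mm high, standing on the bench. Origin at the centre of its underside. It and the plug may swap places.
- screwdriver: Bystander: yellow-handled screwdriver lying on the bench beyond the tank, about 200 mm long. Origin under its middle.
- blue_bin: Bystander: open blue plastic bin, 110 x 130 x 55 mm high, on the bench. Origin at the centre of its underside.
- follower (a joint): Travel in m of the sprung brass disc in the neck's bore: 0 at rest, when its top is 6 mm below the mouth, growing downwards to 0.018 with the plug fully down. It pushes the plug up with 4 N when first touched and about 12 N when the plug is fully down.
There are look-alikes about, which are no part of the job. There is more than one size of the regulator; the one meant has the size given above.

How it is judged:
On the way, in this order (a step that is already met when the one before it is completed fails the run):
1. the dial's pointer is at the red mark (value of joint dial between -0.12 and 0.12 rad), for 0.2 s.
2. the plug is pushed down in the neck, its pins below the collar (z of plug_flange in the frame of neck_mouth below 0.004 m and horizontal distance between plug_flange and neck_mouth below 0.004 m), for 0.05 s.
At the end, for the whole second after the job is handed in: Fingers still grip the resting plug (over 3 N) in the neck: flange within 2 mm of the collar, upright, centred within 4 mm, twisted clockwise to within 0.32 rad of the quarter turn, spring ring beyond 1.08 rad; dial pointer within 0.12 rad of the red mark (all of step 1 and value of joint twist above 1.08 rad and z of plug_flange in the frame of neck_mouth below 0.002 m and horizontal distance between plug_flange and neck_mouth below 0.004 m and angle between plug's own z axis and vertical below 0.1 rad and angle between the x axis of plug and the y axis of tank, either way round below 0.32 rad and contact force between the fingers and plug above 3 N and linear speed of plug below 0.02 m/s); the arm keeps its last pose, push and grip.
It fails at once if the rivet tin is moved more than 30 mm (distance of rivet_tin from where it was at the start of the episode above 0.03 m).
It fails at once if the screwdriver is moved more than 30 mm (distance of screwdriver from where it was at the start of the episode above 0.03 m).
It fails at once if the blue bin is moved more than 30 mm (distance of blue_bin from where it was at the start of the episode above 0.03 m).
It also fails if it takes over 58 s, if anything falls off the work surface, if the arm or the gripper's body presses on something with over 40 N, if the wrist force passes 120 N, or if a joint passes its speed limit or range.

## Working session

There is one attempt and no reset: what is moved stays moved. The work goes in short steps, Python scripts to look and compute and a tool call to move; the robot and the scene stay as the last step left them, time stands still between calls to the robot, and variables do not carry over. Pictures are saved under pics/ and viewed, about 8 in all and at most 12, crops included, and the job is handed in when it is done.

Besides the shell and the picture viewer there is one more tool, called after ">>>" as name(argument=value, ...) on one line, values as JSON. apply_moves: Moves the arm, as the interface text tells. Its arguments: {"type":"object","properties":{"deltas":{"type":"array","items":{"type":"array","items":{"type":"number"}}},"squeeze":{"type":"number"}},"required":["deltas"]}

```bash
mkdir -p pics; ls
python3 - <<'E'
from workcell import status, vision, job, bot
import cv2
for n in ("scene","top"):
    im=vision.read_camera(n); cv2.imwrite(f"pics/{n}0.png",im[:,:,::-1])
    c=vision.get_calibration(n); print(n,c)
print(status.read_state(), bot.tcp_to_grasp)
E
```

```text
pics
scene {'fov_y': 42.38824135421187, 'cx': 312.92618678992613, 'cy': 205.21478428064754, 'R': array([[ 0.81683879,  0.57662226, -0.01676776],
       [ 0.31105902, -0.46475074, -0.82900484],
       [-0.48581547,  0.67194755, -0.55898999]]), 't': array([-0.46966503, -0.0667367 ,  1.5072863 ])}
top {'fov_y': 42.400446756641784, 'cx': 326.4045850572724, 'cy': 182.50000499674286, 'R': array([[ 0.01243196, -0.9998367 , -0.01311532],
       [-0.99882615, -0.01180315, -0.04697872],
       [ 0.04681624,  0.01368397, -0.99880979]]), 't': array([0.06160773, 0.54159117, 1.46984848])}
{'time': 0.1, 'q': array([ 1.22311928e+00,  2.64701765e-01,  1.60524896e+00, -1.07785523e-05,
        1.27369772e+00, -3.69227761e-02]), 'joint_vel': array([ 0.00054291, -0.00087589, -0.00322173, -0.00303618,  0.00032881,
        0.00060766]), 'joint_torque': array([ 8.61113622e-04, -5.16711760e+01, -3.68590772e+01,  9.45328952e-05,
        6.13498254e-03,  5.61770577e-06]), 'tool_pos': array([0.20619258, 0.64203798, 0.23006416]), 'tcp_rot': array([-0.48610556, -3.10336765,  0.00317241]), 'wrist_force': array([-0.09985092, -0.07075333, -0.41768016]), 'torque': array([ 0.00123492, -0.04407568,  0.03711333]), 'width': 0.9983352310155224} -0.0187
```

View pics/scene0.png

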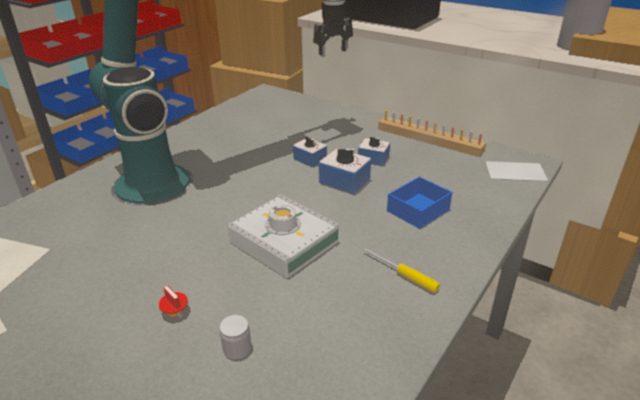

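View pics/top0.png

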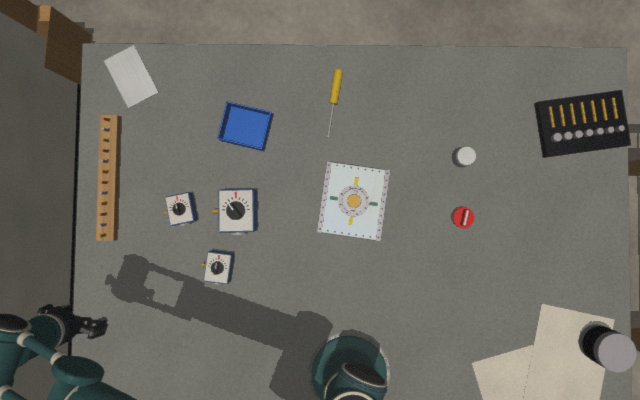

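Regulator candidates in the top view are (237,211), the large one, and two small look-alikes at (180,209) and (218,267). The only red plug is at (463,217), and the tin is at (465,156). I choose the large regulator and will check it in a close crop.

```bash
cat > h.py <<'E'
import numpy as np, cv2
from workcell import status, vision
def ray(n):
    c=vision.get_calibration(n); f=200/np.tan(np.radians(c["fov_y"]/2)); return c,f
def back(n,u,v,z):
    c,f=ray(n); d=c["R"].T@np.array([(u-c["cx"])/f,(v-c["cy"])/f,1]); o=-c["R"].T@c["t"]
    return o+d*(z-o[2])/d[2]
def proj(n,X):
    c,f=ray(n); p=c["R"]@np.array(X)+c["t"]; return f*p[:2]/p[2]+[c["cx"],c["cy"]]
def crop(im,u,v,w,h,s): 
    return cv2.resize(im[v:v+h,u:u+w],None,fx=s,fy=s,interpolation=cv2.INTER_CUBIC)
E
python3 - <<'E'
from h import *
im=cv2.imread("pics/top0.png")
a=crop(im,205,175,66,66,6); b=crop(im,310,155,90,90,6)[:396*2]; c=crop(im,430,184,66,66,6)
b=crop(im,321,168,66,66,6)
cv2.imwrite("pics/c0.png",cv2.resize(np.hstack([a,b]),None,fx=1,fy=1)); 
cv2.imwrite("pics/c1.png",crop(im,440,135,50,100,6))
E
```

```text
(no output)
```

View pics/c0.png

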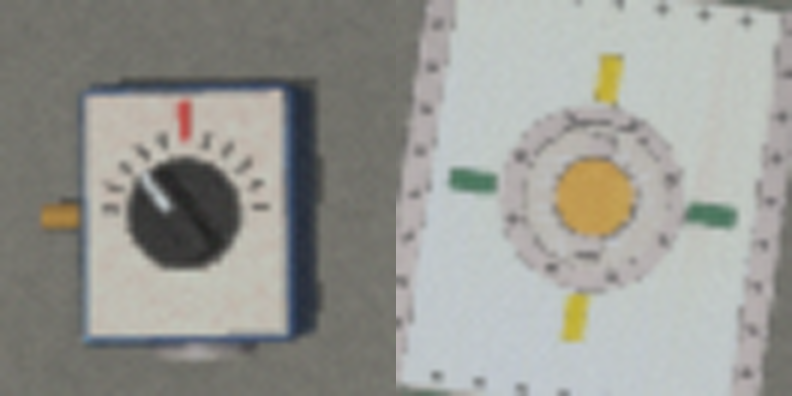

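View pics/c1.png

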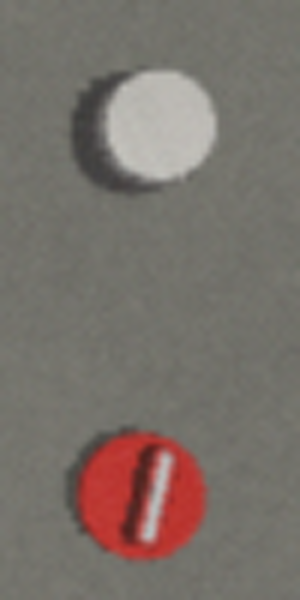

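Run:
```python
from h import *
def P(x,y,u,v,z): return back("top",(x+.5)/6-.5+u,(y+.5)/6-.5+v,z)
np.set_printoptions(precision=4,suppress=True)
ang=lambda d:np.degrees(np.arctan2(d[1],d[0]))
r=(205,175)
D=P(184,213,*r,.078); M1=P(185,102,*r,.070);M2=P(185,140,*r,.070)
cor=[P(*p,*r,.07) for p in((85,90),(287,88),(291,335),(86,339))]
print("dial",D,"box c",np.mean(cor,0),[np.linalg.norm(cor[i]-cor[i-1]) for i in range(4)],"ax",ang(cor[0]-cor[3]),ang(cor[1]-cor[2]),ang((M1+M2)/2-D))
for z in(.078,.104): 
  a=P(147,180,*r,z);b=P(166,210,*r,z);print("ptr",z,a-D,b-D,ang(a-b),ang((a+b)/2-D))
t=(321-66,168)
N=P(591,197,*t,.091); F=P(594,197,*t,.085)
t1=P(609,78,*t,.055);t2=P(575,318,*t,.055);g1=P(473,181,*t,.055);g2=P(711,215,*t,.055)
print("neck",N,F,(t1+t2+g1+g2)/4,"ax",ang(t1-t2),ang(g1-g2)-90)
p=(440,135)
a=P(167,455,*p,.056);b=P(147,543,*p,.056)
print("plug",P(142,495,*p,.03),(a+b)/2,np.linalg.norm(a-b),ang(a-b))
print("tin",P(160,126,*p,.065))
# scene check
for n,X in(("dial",D),("neck",N),("plug",P(142,495,*p,.03))): print(n,proj("scene",X))
im=cv2.imread("pics/scene0.png")
A=crop(im,315,140,64,60,6);B=crop(im,250,190,64,60,6);C=crop(im,140,270,64,60,6)
cv2.imwrite("pics/s0.png",cv2.resize(np.hstack([A,B,C]),None,fx=.69,fy=.69))
import os
from scipy.spatial.transform import Rotation as R
print(R.from_rotvec(status.read_state()["tcp_rot"]).as_matrix())
```

```text
dial [0.4589 0.317  0.078 ] box c [0.4589 0.317  0.07  ] [np.float64(0.11464542825325175), np.float64(0.0934883674296848), np.float64(0.11365576573650962), np.float64(0.09452432409324768)] ax 1.5065951983573826 2.02840523176855 2.6208802992123332
ptr 0.078 [0.0149 0.0173 0.    ] [0.0013 0.0083 0.    ] 33.510207925817966 57.74759718960966
ptr 0.104 [0.0149 0.0121 0.026 ] [0.0015 0.0032 0.026 ] 33.51020792581778 43.07933660135359
neck [ 0.4893 -0.006   0.091 ] [ 0.4893 -0.0076  0.085 ] [ 0.4893 -0.0079  0.055 ] ax -7.487894296940121 -7.429747650026627
plug [ 0.4468 -0.3198  0.03  ] [ 0.4455 -0.3202  0.056 ] 0.04175307862760044 -12.761991932904605
tin [ 0.6177 -0.3193  0.065 ]
dial [343.6647 156.9704]
neck [281.0668 210.6562]
plug [171.8078 300.7206]
[[-0.9521  0.3058 -0.0007]
 [ 0.3058  0.9521 -0.0019]
 [ 0.0001 -0.0021 -1.    ]]
```

View pics/s0.png

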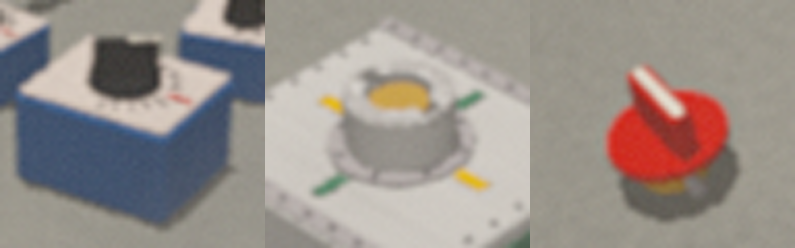

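The scene crop agrees with the top view: the box is the right size, the neck notches lie at the yellow marks, and the plug is upright. The pointer is about 40° anticlockwise of the mark. Next I go above the dial.

```bash
cat >> h.py <<'E'
from scipy.spatial.transform import Rotation as Ro
def go(xyz,yang):
    s=status.read_state(); R0=Ro.from_rotvec(s["tcp_rot"]); a=np.radians(yang)
    y=np.array([np.cos(a),np.sin(a),0]); z=np.array([0,0,-1.]); x=np.cross(y,z)
    rv=(R0.inv()*Ro.from_matrix(np.c_[x,y,z])).as_rotvec()
    print("shift",np.round(R0.inv().apply(np.array(xyz)-s["tool_pos"]),4),"rv",np.round(rv,3),"q6",s["q"][5])
E
python3 -c "
from h import *
go((.4588,.317,.16),131)"
```

```text
shift [-0.3399 -0.2321  0.0705] rv [-2.000e-03 -1.000e-03 -1.026e+00] q6 -0.03692277613569573
```

>>> apply_moves(deltas=[[-0.34,-0.232,0.07,0,0,-1.026,0],[-0.34,-0.232,0.07,0,0,-1.026,0],[-0.34,-0.232,0.07,0,0,-1.026,0],[-0.34,-0.232,0.07,0,0,-1.026,0],[-0.34,-0.232,0.07,0,0,-1.026,0],[-0.34,-0.232,0.07,0,0,-1.026,0],[-0.34,-0.232,0.07,0,0,-1.026,0],[-0.34,-0.232,0.07,0,0,-1.026,0]])

```text
time: 0.77
tool_pos: [0.4021, 0.3903, 0.1766]
tcp_rot: [1.019, -2.971, 0.001]
wrist_force: [0.6, 1.0, 0.4]
width: 0.999
```

```bash
python3 -c "
from h import *
go((.4588,.317,.14),131)"
```

```text
shift [ 0.0002 -0.0927  0.0366] rv [-0.    -0.001 -0.055] q6 -1.5055140079553049
```

>>> apply_moves(deltas=[[0,-0.09,0.03,0,0,-0.05,0],[0,-0.09,0.03,0,0,-0.05,0],[0,-0.09,0.03,0,0,-0.05,0],[0,-0.09,0.03,0,0,-0.05,0],[0,-0.09,0.03,0,0,-0.05,0],[0,-0.09,0.03,0,0,-0.05,0]])

```text
time: 1.27
tool_pos: [0.456, 0.3217, 0.1475]
tcp_rot: [-1.085, 2.948, 0.001]
wrist_force: [0.8, 0.8, 0.2]
width: 1.002
```

```bash
python3 -c "
from h import *
go((.4588,.317,.082),131)
im=vision.read_camera('scene')[:,:,::-1]; t=vision.read_camera('top')[:,:,::-1]
cv2.imwrite('pics/d1.png',np.hstack([crop(im,305,90,80,110,5),crop(t,200,175,80,110,5)]))"
```

```text
shift [ 0.001  -0.0054  0.0655] rv [ 0.001  0.    -0.01 ] q6 -1.7068928888714854
```

View pics/d1.png

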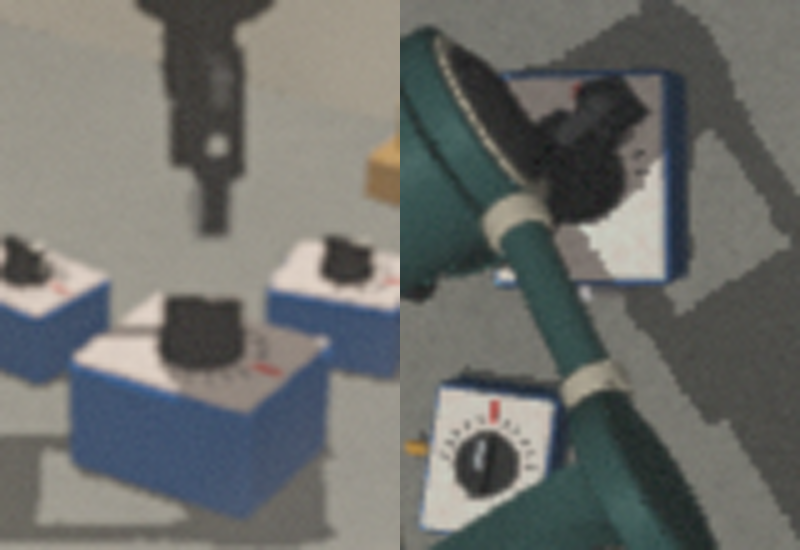

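The gripper is over the dial, slightly off by about 5 mm, which the correction covers. Now I descend and grip.

>>> apply_moves(deltas=[[0.001,-0.0025,0.02,0,0,-0.005,0],[0.001,-0.0025,0.045,0,0,-0.005,0],[0.001,-0.0025,0.06,0,0,-0.005,0],[0.001,-0.0025,0.06,0,0,-0.005,0]])

```text
time: 1.7
tool_pos: [0.454, 0.318, 0.084]
tcp_rot: [1.093, -2.939, 0.002]
wrist_force: [-1.2, -0.6, 0.1]
width: 0.999
```

```bash
python3 -c "
from h import *
go((.4588,.317,.082),131)"
```

```text
shift [-0.003  -0.0039  0.002 ] rv [ 0.001 -0.006 -0.004] q6 -1.7170220724346337
```

>>> apply_moves(deltas=[[-0.001,-0.002,0,0,0,0,0],[-0.001,-0.002,0,0,0,0,0],[-0.001,-0.002,0,0,0,0,0.3]])

```text
time: 1.95
tool_pos: [0.4605, 0.3187, 0.0892]
tcp_rot: [-1.092, 2.942, 0.001]
wrist_force: [-0.5, 0.2, -1.2]
width: 0.884
```

```bash
python3 -c "
from h import *
go((.4588,.317,.082),131)"
```

```text
shift [ 0.0024 -0.0002  0.0072] rv [-0.001  0.003 -0.005] q6 -1.7205268584822306
```

>>> apply_moves(deltas=[[0.001,0,0.006,0,0,0,0.3],[0.001,0,0.006,0,0,0,0.3],[0.001,0,0.006,0,0,0,0.6],[0.001,0,0.006,0,0,0,1],[0.001,0,0.006,0,0,0,1],[0.001,0,0.006,0,0,0,1],[0.001,0,0.006,0,0,0,1],[0.001,0,0.006,0,0,0,1]], squeeze=30)

```text
time: 2.62
tool_pos: [0.4579, 0.3172, 0.0816]
tcp_rot: [1.091, -2.945, -0.001]
wrist_force: [-4.5, 1.8, 3.8]
width: 0.134
```

```bash
python3 -c "
from h import *
go((.4588,.317,.082),92); print(status.read_state())"
```

```text
shift [-0.0005 -0.0007 -0.0004] rv [ 0.001 -0.001  0.675] q6 -1.7208306141516294
{'time': 2.6167, 'q': array([ 5.60428479e-01,  1.84078162e-01,  1.99749784e+00,  1.35212566e-03,
        9.60673327e-01, -1.72083061e+00]), 'joint_vel': array([ 0.0007849 , -0.00064886,  0.0001748 , -0.00375367, -0.00156626,
        0.00050055]), 'joint_torque': array([-2.29810819e+00, -4.01240623e+01, -3.15241778e+01, -1.06531866e+00,
       -8.75260457e-01, -7.90186547e-03]), 'tool_pos': array([0.45794499, 0.31723364, 0.08158408]), 'tcp_rot': array([ 1.09122539e+00, -2.94505895e+00, -1.49320974e-03]), 'wrist_force': array([-4.48811511,  1.76480593,  3.77174018]), 'torque': array([0.29937603, 0.67937641, 0.01910977]), 'width': 0.1339744845488104}
```

Gripped: an opening of 0.134 is about 11.4 mm. Next, turn clockwise.

>>> apply_moves(deltas=[[0,0,0,0,0,0.11,1],[0,0,0,0,0,0.22,1],[0,0,0,0,0,0.33,1],[0,0,0,0,0,0.44,1],[0,0,0,0,0,0.55,1],[0,0,0,0,0,0.65,1],[0,0,0,0,0,0.68,1],[0,0,0,0,0,0.68,1]])

```text
time: 3.28
tool_pos: [0.4572, 0.3191, 0.0816]
tcp_rot: [0.043, -3.139, -0.006]
wrist_force: [-7.7, 8.6, 3.1]
width: 0.13
```

>>> apply_moves(deltas=[[0,0,0,0,0,0,1],[0,0,0,0,0,0,1],[0,0,0,0,0,0,1],[0,0,0,0,0,0,1]])

```text
time: 3.62
tool_pos: [0.4572, 0.3191, 0.0816]
tcp_rot: [0.046, -3.139, -0.006]
wrist_force: [-6.9, 8.5, 2.7]
width: 0.13
```

```bash
python3 -c "
from h import *
go((.4588,.317,.082),92)
im=vision.read_camera('scene')[:,:,::-1]
cv2.imwrite('pics/d2.png',crop(im,305,120,80,80,7))"
```

```text
shift [-0.0016 -0.0021 -0.0005] rv [ 0.004 -0.002 -0.006] q6 -1.0408322353246813
```

>>> apply_moves(deltas=[[0,0,0,0,0,0,0],[0,0,0,0,0,0,0],[0,0,0,0,0,0,0],[0,0,0,0,0,0,0],[0,0,-0.04,0,0,0,0],[0,0,-0.08,0,0,0,0],[0,0,-0.11,0,0,0,0],[0,0,-0.11,0,0,0,0]])

```text
time: 4.33
tool_pos: [0.4632, 0.3192, 0.1996]
tcp_rot: [-0.046, 3.129, 0.011]
wrist_force: [0.8, 0.7, 0.8]
width: 1.001
```

```bash
python3 -c "
from h import *
go((.446,-.32,.16),77.2)"
```

```text
shift [ 0.0366 -0.6386  0.035 ] rv [0.008 0.011 0.253] q6 -1.040887425886923
```

>>> apply_moves(deltas=[[0.037,-0.639,0,0,0,0.25,0],[0.037,-0.639,0,0,0,0.25,0],[0.037,-0.639,0,0,0,0.25,0],[0.037,-0.639,0,0,0,0.25,0],[0.037,-0.639,0,0,0,0.25,0],[0.037,-0.639,0,0,0,0.25,0],[0.037,-0.639,0,0,0,0.25,0],[0.037,-0.639,0,0,0,0.25,0]])

```text
time: 5.0
tool_pos: [0.4488, -0.0186, 0.1914]
tcp_rot: [0.345, 3.122, -0.001]
wrist_force: [1.2, -0.7, 0.3]
width: 0.999
```

```bash
python3 -c "
from h import *
go((.446,-.32,.16),77.2)
t=vision.read_camera('top')[:,:,::-1]
cv2.imwrite('pics/d3.png',crop(t,205,175,66,66,8))"
```

```text
shift [-0.063  -0.2947  0.0315] rv [-0.     0.001  0.003] q6 -1.4471834884412709
```

View pics/d3.png

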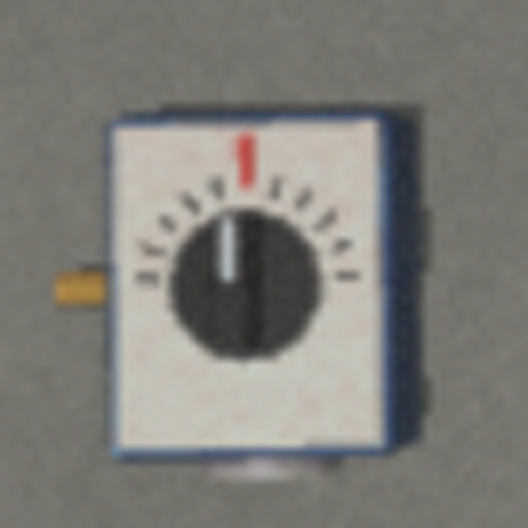

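The pointer (column 228, rows 215–282) runs parallel to the box edges and the red mark at (247,160). Its sideways offset is parallax from the bar's height. The dial is done, so on to the plug.

>>> apply_moves(deltas=[[-0.063,-0.29,0.03,0,0,0,0],[-0.063,-0.29,0.03,0,0,0,0],[-0.063,-0.29,0.03,0,0,0,0],[-0.063,-0.29,0.03,0,0,0,0],[-0.063,-0.29,0.03,0,0,0,0],[-0.063,-0.29,0.03,0,0,0,0],[-0.063,-0.29,0.03,0,0,0,0],[-0.063,-0.29,0.03,0,0,0,0]])

```text
time: 5.72
tool_pos: [0.447, -0.3191, 0.1607]
tcp_rot: [0.351, 3.121, -0.005]
wrist_force: [0.5, 0.4, -0.2]
width: 0.996
```

>>> apply_moves(deltas=[[0,0,0,0,0,0,0],[0,0,0,0,0,0,0],[0,0,0,0,0,0,0]])

```text
time: 5.97
tool_pos: [0.4473, -0.3119, 0.161]
tcp_rot: [-0.344, -3.122, -0.001]
wrist_force: [0.4, -0.3, -0.1]
width: 0.998
```

```bash
python3 -c "
from h import *
go((.446,-.32,.036),77.2)
im=vision.read_camera('scene')[:,:,::-1]; t=vision.read_camera('top')[:,:,::-1]
cv2.imwrite('pics/p1.png',np.hstack([crop(im,130,220,80,110,5),crop(t,420,160,80,110,5)]))"
```

```text
shift [-0.0006 -0.0083  0.125 ] rv [ 0.001 -0.001  0.004] q6 -2.0062308025540854
```

View pics/p1.png

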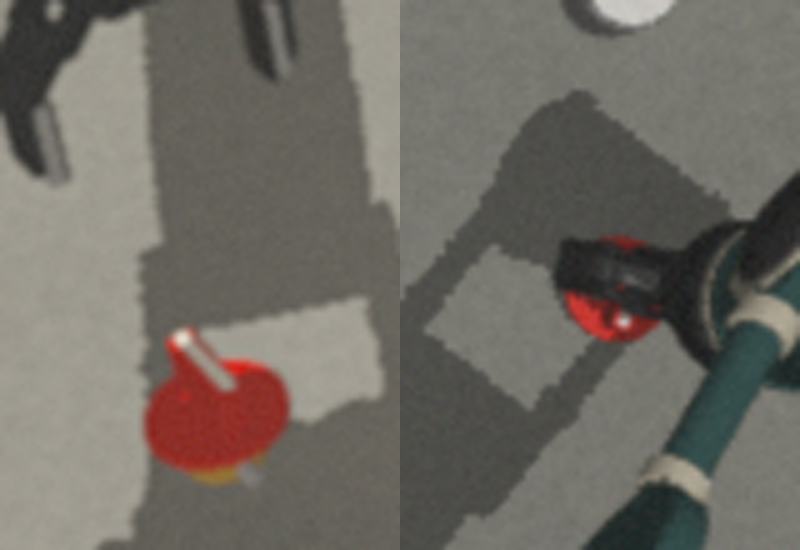

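The jaws straddle the plug and the tin is clear. Now descend and settle.

>>> apply_moves(deltas=[[0,-0.008,0.03,0,0,0,0],[0,-0.008,0.065,0,0,0,0],[0,-0.008,0.1,0,0,0,0],[0,-0.008,0.115,0,0,0,0],[0,-0.008,0.118,0,0,0,0],[0,-0.008,0.118,0,0,0,0],[0,-0.008,0.118,0,0,0,0],[0,-0.008,0.118,0,0,0,0]])

```text
time: 6.73
tool_pos: [0.4475, -0.3217, 0.0455]
tcp_rot: [0.343, 3.119, -0.003]
wrist_force: [0.3, -1.5, 0.4]
width: 1.001
```

```bash
python3 -c "
from h import *
go((.446,-.32,.034),77.2)"
```

```text
shift [0.0018 0.0013 0.0115] rv [-0.002  0.004  0.004] q6 -2.020054031966697
```

>>> apply_moves(deltas=[[0.001,0.001,0.01,0,0,0,0],[0.001,0.001,0.01,0,0,0,0.2],[0.001,0.001,0.01,0,0,0,0.5],[0.001,0.001,0.01,0,0,0,1],[0.001,0.001,0.01,0,0,0,1],[0.001,0.001,0.01,0,0,0,1],[0.001,0.001,0.01,0,0,0,1],[0.001,0.001,0.01,0,0,0,1]], squeeze=70)

```text
time: 7.4
tool_pos: [0.445, -0.3198, 0.0334]
tcp_rot: [0.345, 3.122, 0.0]
wrist_force: [-0.4, 0.0, 0.7]
width: 0.125
```

>>> apply_moves(deltas=[[0,0,0,0,0,0,1],[0,0,0,0,0,0,1],[0,0,-0.03,0,0,0,1],[0,0,-0.07,0,0,0,1],[0,0,-0.11,0,0,0,1],[0,0,-0.13,0,0,0,1],[0,0,-0.13,0,0,0,1],[0,0,-0.13,0,0,0,1]])

```text
time: 8.07
tool_pos: [0.4457, -0.3203, 0.1646]
tcp_rot: [0.345, 3.12, -0.003]
wrist_force: [-2.1, -0.1, -2.3]
width: 0.127
```

```bash
python3 -c "
from h import *
print(status.read_state()['width'])
go((.4893,-.0075,.16),82.5)"
```

```text
0.1272518994014859
shift [0.0257 0.3148 0.0041] rv [-0.002  0.003 -0.089] q6 -2.0193133134945307
```

>>> apply_moves(deltas=[[0.026,0.315,0,0,0,-0.089,1],[0.026,0.315,0,0,0,-0.089,1],[0.026,0.315,0,0,0,-0.089,1],[0.026,0.315,0,0,0,-0.089,1],[0.026,0.315,0,0,0,-0.089,1],[0.026,0.315,0,0,0,-0.089,1],[0.026,0.315,0,0,0,-0.089,1],[0.026,0.315,0,0,0,-0.089,1]])

```text
time: 8.73
tool_pos: [0.4859, -0.0029, 0.1601]
tcp_rot: [-0.203, -3.129, -0.002]
wrist_force: [0.8, -0.7, -2.6]
width: 0.126
```

```bash
python3 -c "
from h import *
go((.4893,-.0072,.145),82.5)"
```

```text
shift [-0.004  -0.0038  0.0151] rv [ 0.001 -0.006  0.001] q6 -1.5004452033214652
```

>>> apply_moves(deltas=[[-0.003,-0.003,0.015,0,0,0,1],[-0.003,-0.003,0.015,0,0,0,1],[-0.003,-0.003,0.015,0,0,0,1],[-0.003,-0.003,0.015,0,0,0,1],[-0.003,-0.003,0.015,0,0,0,1],[-0.003,-0.003,0.015,0,0,0,1]])

```text
time: 9.23
tool_pos: [0.4909, -0.0109, 0.1485]
tcp_rot: [0.208, 3.135, -0.0]
wrist_force: [-1.0, 0.1, -1.4]
width: 0.126
```

```bash
python3 -c "
from h import *
go((.4893,-.0072,.13),82.5)
im=vision.read_camera('scene')[:,:,::-1]; t=vision.read_camera('top')[:,:,::-1]
cv2.imwrite('pics/n1.png',np.hstack([crop(im,255,160,55,75,7),crop(t,327,163,55,75,7)]))
s=status.read_state()['tool_pos']; p=np.array([s[0],s[1],0])
for z in (.091,): print('neck',proj('scene',(.4893,-.0072,z)),proj('top',(.4893,-.0072,z)))
h=s[2]-.0334
for dz in (0,.024,.030): print('plug',dz,proj('scene',p+[0,0,h+dz]),proj('top',p+[0,0,h+dz]))"
```

```text
shift [0.0021 0.0034 0.0185] rv [-0.     0.    -0.002] q6 -1.5109132130468874
neck [280.77594607 210.89638111] [353.5128981  200.40476166]
plug 0 [279.91927379 203.24533208] [355.20132356 199.61794688]
plug 0.024 [279.3697779  194.55264958] [355.59140799 199.49159739]
plug 0.03 [279.23045202 192.34860094] [355.69109758 199.45930764]
```

View pics/n1.png

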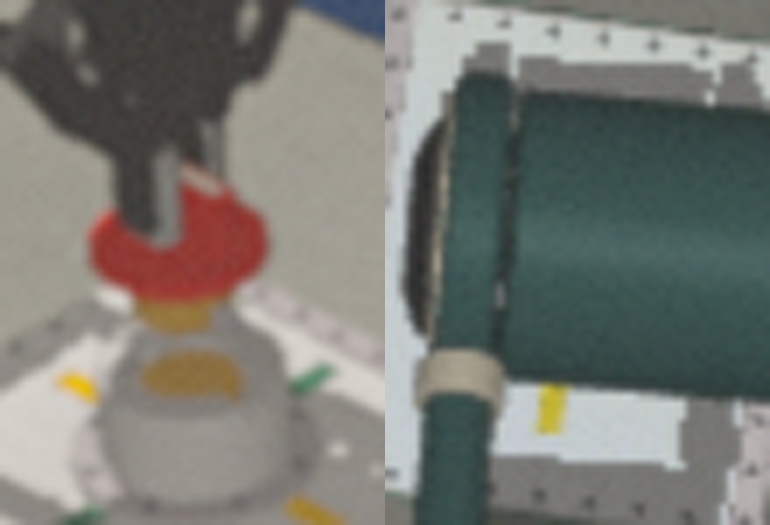

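Four more pictures are allowed. The scene and top views disagree by 1–2 px on the neck, so I'll measure the coloured marks by segmentation in both cameras.

Run:
```python
from h import *
np.set_printoptions(precision=4,suppress=True)
def blobs(n,box,lo,hi,m=6):
    im=cv2.imread(f"pics/{n}0.png"); h=cv2.cvtColor(cv2.resize(im,None,fx=4,fy=4,interpolation=cv2.INTER_LINEAR),cv2.COLOR_BGR2HSV)
    k=cv2.inRange(h,lo,hi); u,v,w,H=box; mm=np.zeros_like(k); mm[v*4:(v+H)*4,u*4:(u+w)*4]=k[v*4:(v+H)*4,u*4:(u+w)*4]
    c,l,s,ce=cv2.connectedComponentsWithStats(mm)
    return [((ce[i]+.5)/4-.5,s[i][4]/16) for i in range(1,c) if s[i][4]>m*16]
for n,box in(("top",(325,170,60,60)),("scene",(255,200,60,45))):
    for nm,lo,hi,z in(("yel/brass",(12,110,60),(32,255,255),.055),("green",(40,60,40),(95,255,255),.055)):
        for c,a in blobs(n,box,lo,hi,3): print(n,nm,c,a,back(n,*c,.055)[:2],"z85",back(n,*c,.085)[:2])
for n,box in(("top",(440,195,50,50)),("scene",(150,280,50,45))):
    for lo,hi in(((0,150,60),(8,255,255)),): print(n,"red",[(c,a,back(n,*c,.03)[:2]) for c,a in blobs(n,box,lo,hi)])
```

```text
top yel/brass [355.9352 180.7018] 20.75 [ 0.5448 -0.0148] z85 [ 0.5433 -0.0135]
top yel/brass [353.5233 200.4246] 112.875 [ 0.4897 -0.0086] z85 [ 0.4893 -0.0075]
top yel/brass [350.3719 220.3586] 20.0 [ 0.4341 -0.0004] z85 [0.4349 0.0006]
top green [333.2408 197.7305] 15.25 [0.4965 0.048 ] z85 [0.496 0.048]
top green [373.0936 203.4013] 15.4375 [ 0.4821 -0.0632] z85 [ 0.4819 -0.0609]
scene yel/brass [282.2447 212.7423] 66.1875 [0.4634 0.0286] z85 [ 0.4913 -0.0046]
scene yel/brass [265.953  214.6224] 11.8125 [ 0.4351 -0.0001] z85 [ 0.4642 -0.0321]
scene yel/brass [299.1905 232.9286] 18.375 [ 0.5471 -0.0144] z85 [ 0.5715 -0.0458]
scene green [298.725 213.785] 3.125 [0.4998 0.0476] z85 [0.5262 0.0136]
scene green [265.5934 234.1624] 5.4375 [ 0.4851 -0.0619] z85 [ 0.512  -0.0913]
top red [(array([462.4454, 217.195 ]), np.float64(269.1875), array([ 0.4465, -0.3175]))]
scene red [(array([172.5532, 302.8447]), np.float64(458.75), array([ 0.4527, -0.3231]))]
```

>>> apply_moves(deltas=[[0,0,0.015,0,0,0,1],[0,0,0.015,0,0,0,1],[0,0,0.015,0,0,0,1],[0,0,0.015,0,0,0,1],[0,0,0.015,0,0,0,1],[0,0,0.015,0,0,0,1],[0,0,0.015,0,0,0,1],[0,0,0.015,0,0,0,1]])

```text
time: 10.0
tool_pos: [0.4912, -0.01, 0.1337]
tcp_rot: [0.206, 3.134, -0.0]
wrist_force: [-0.7, -1.3, -2.5]
width: 0.12
```

```bash
python3 -c "
from h import *
go((.489,-.0075,.122),82.6)"
```

```text
shift [0.0025 0.0022 0.0117] rv [ 0.     0.001 -0.002] q6 -1.5109265906648506
```

>>> apply_moves(deltas=[[0.0025,0.002,0.004,0,0,0,1],[0.0025,0.002,0.004,0,0,0,1],[0.0025,0.002,0.004,0,0,0,1],[0.0025,0.002,0.004,0,0,0,1],[0.0025,0.002,0.004,0,0,0,1],[0.0025,0.002,0.004,0,0,0,1],[0.0025,0.002,0.006,0,0,0,1],[0.0025,0.002,0.008,0,0,0,1]])

```text
time: 10.67
tool_pos: [0.4889, -0.0078, 0.1254]
tcp_rot: [0.206, 3.134, -0.0]
wrist_force: [0.0, 0.7, -1.5]
width: 0.122
```

```bash
python3 -c "
from h import *
go((.489,-.0075,.122),82.6)"
```

```text
shift [-0.      0.0003  0.0034] rv [ 0.     0.001 -0.002] q6 -1.5065607473934748
```

>>> apply_moves(deltas=[[0,0,0.002,0,0,0,1],[0,0,0.004,0,0,0,1],[0,0,0.006,0,0,0,1],[0,0,0.006,0,0,0,1],[0,0,0.006,0,0,0,1]])

```text
time: 11.08
tool_pos: [0.4885, -0.0076, 0.119]
tcp_rot: [-0.206, -3.134, -0.0]
wrist_force: [0.1, 1.2, -1.9]
width: 0.125
```

```bash
python3 -c "
from h import *
go((.489,-.0075,.1),82.6);print(status.read_state()['torque'])"
```

```text
shift [-0.0005  0.0001  0.019 ] rv [ 0.    -0.001 -0.002] q6 -1.5065231397948775
[ 0.13967521 -0.04726846  0.03564992]
```

The plug's foot is in the bore and its pins have entered the notches, with no side load. Push on down.

>>> apply_moves(deltas=[[0,0,0.003,0,0,0,1],[0,0,0.006,0,0,0,1],[0,0,0.009,0,0,0,1],[0,0,0.012,0,0,0,1],[0,0,0.014,0,0,0,1],[0,0,0.016,0,0,0,1],[0,0,0.016,0,0,0,1],[0,0,0.016,0,0,0,1]], squeeze=90)

```text
time: 11.75
tool_pos: [0.4851, -0.0059, 0.1027]
tcp_rot: [-0.206, -3.127, -0.004]
wrist_force: [-10.6, 7.3, 8.7]
width: 0.118
```

```bash
python3 -c "
from h import *
go((.489,-.0075,.1),82.6);print(status.read_state()['torque'])"
```

```text
shift [-0.0041 -0.0011  0.0027] rv [ 0.002 -0.008 -0.002] q6 -1.5066494969662683
[1.26850793 1.71775369 0.0699741 ]
```

>>> apply_moves(deltas=[[0.002,0.001,0.001,0,0,0,1],[0.003,0.001,0.001,0,0,0,1],[0.003,0.001,0.001,0,0,0,1],[0.003,0.001,0.001,0,0,0,1],[0.003,0.001,0.001,0,0,0,1],[0.003,0.001,0.001,0,0,0,1]])

```text
time: 12.25
tool_pos: [0.4849, -0.0057, 0.1027]
tcp_rot: [-0.206, -3.133, -0.001]
wrist_force: [-5.6, 3.9, 6.7]
width: 0.117
```

```bash
python3 -c "
from h import *
go((.489,-.0075,.1),82.6);print(status.read_state()['torque'])
im=vision.read_camera('scene')[:,:,::-1]
cv2.imwrite('pics/n2.png',crop(im,245,165,75,75,8))"
```

```text
shift [-0.0044 -0.0012  0.0027] rv [ 0.001 -0.002 -0.002] q6 -1.5041131194417634
[0.53625324 0.90764509 0.03697016]
```

View pics/n2.png

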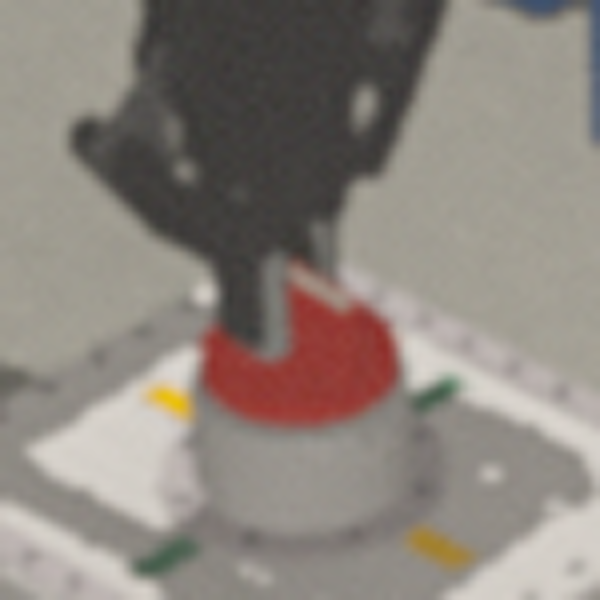

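The flange sits centred, almost on the neck. The side load fell with the correction, so I continue it and push the last few mm.

>>> apply_moves(deltas=[[0.002,0.001,0.001,0,0,0,1],[0.003,0.002,0.002,0,0,0,1],[0.003,0.002,0.003,0,0,0,1],[0.003,0.002,0.004,0,0,0,1],[0.003,0.002,0.005,0,0,0,1],[0.003,0.002,0.006,0,0,0,1],[0.003,0.002,0.006,0,0,0,1],[0.003,0.002,0.006,0,0,0,1]])

```text
time: 12.97
tool_pos: [0.4847, -0.0052, 0.0988]
tcp_rot: [0.205, 3.132, -0.003]
wrist_force: [-5.6, -2.5, 12.2]
width: 0.122
```

```bash
python3 -c "
from h import *
go((.4849,-.0057,.1),82.6);print(status.read_state()['torque'])"
```

```text
shift [-0.0003 -0.0005 -0.0012] rv [-0.002  0.003 -0.001] q6 -1.499415992110564
[-0.57661377  0.62525944 -0.10872425]
```

>>> apply_moves(deltas=[[0,-0.001,0.001,0,0,0,1],[0,-0.001,0.002,0,0,0,1],[0,-0.001,0.003,0,0,0,1],[0,-0.001,0.004,0,0,0,1],[0,-0.001,0.004,0,0,0,1],[0,-0.001,0.004,0,0,0,1]], squeeze=110)

```text
time: 13.47
tool_pos: [0.4845, -0.0052, 0.0984]
tcp_rot: [0.205, 3.132, -0.001]
wrist_force: [-17.0, 1.2, 38.7]
width: 0.122
```

```bash
python3 -c "
from h import *
go((.4849,-.0057,.1),82.6);print(status.read_state()['torque'])"
```

```text
shift [-0.0004 -0.0004 -0.0016] rv [-0.     0.002 -0.002] q6 -1.501417627963911
[-0.00411101  2.15032068 -0.02712312]
```

The plug hard-stops at z=0.0984 with about 40 N, so it is flush. The pictures and the TCP indicate it slid about 4–5 mm along its bar within the grip. I'll ease the push and twist about the plug's axis, which is about 4.5 mm to the tool's −x.

>>> apply_moves(deltas=[[0,0,-0.001,0,0,0,1],[0,0.0005,-0.0015,0,0,0.11,1],[-0.0001,0.001,-0.0015,0,0,0.22,1],[-0.0002,0.0015,-0.0015,0,0,0.33,1],[-0.0004,0.0019,-0.0015,0,0,0.44,1],[-0.0007,0.0024,-0.0015,0,0,0.55,1],[-0.0009,0.0028,-0.0015,0,0,0.66,1],[-0.0012,0.0031,-0.0015,0,0,0.75,1]])

```text
time: 14.13
tool_pos: [0.4877, -0.0001, 0.0987]
tcp_rot: [1.344, 2.835, 0.008]
wrist_force: [-7.3, 11.3, 24.5]
width: 0.116
```

```bash
python3 -c "
from h import *
go((.4849,-.0057,.1),82.6-86);print(status.read_state()['torque'])"
```

```text
shift [-0.0025 -0.0057 -0.0014] rv [ 0.007 -0.001  0.745] q6 -0.7412489441800493
[1.34671781 0.90569549 0.52026015]
```

>>> apply_moves(deltas=[[0,0.0005,0,0,0,0.11,1],[-0.0001,0.001,0,0,0,0.22,1],[-0.0002,0.0015,0,0,0,0.33,1],[-0.0004,0.0019,0,0,0,0.44,1],[-0.0007,0.0024,0,0,0,0.55,1],[-0.0009,0.0028,0,0,0,0.66,1],[-0.0012,0.0031,0,0,0,0.74,1],[-0.0012,0.0031,0,0,0,0.74,1]])

```text
time: 14.8
tool_pos: [0.492, 0.0009, 0.0989]
tcp_rot: [2.276, 2.16, 0.012]
wrist_force: [-3.5, 8.8, 23.0]
width: 0.115
```

```bash
python3 -c "
from h import *
go((.4849,-.0057,.1),82.6-86);print(status.read_state()['torque'])
im=vision.read_camera('scene')[:,:,::-1]; t=vision.read_camera('top')[:,:,::-1]
cv2.imwrite('pics/t1.png',np.hstack([crop(im,245,165,75,75,8)]))"
```

```text
shift [-0.0069 -0.0067 -0.0012] rv [ 0.008 -0.003  0.007] q6 -0.000567569887244852
[1.13176307 0.9513664  0.36388905]
```

View pics/t1.png

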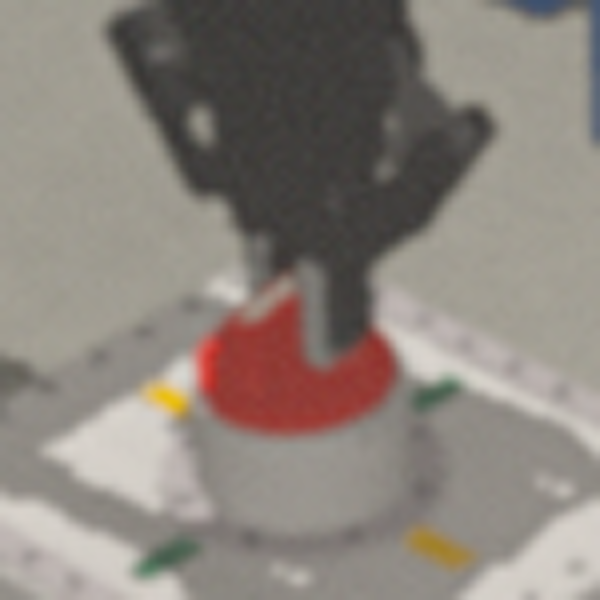

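The plug is twisted to the green marks, the flange is flush on the collar and the push is about 23 N. I settle with a small extra twist, then make a last check.

>>> apply_moves(deltas=[[0,0,0.0005,0,0,0.02,1],[0,0,0.0005,0,0,0.02,1],[0,0,0.0005,0,0,0.02,1],[0,0,0.0005,0,0,0.02,1],[0,0,0.0005,0,0,0.02,1],[0,0,0.0005,0,0,0.02,1],[0,0,0.0005,0,0,0.02,1],[0,0,0.0005,0,0,0.02,1]])

```text
time: 15.57
tool_pos: [0.492, 0.0008, 0.0988]
tcp_rot: [2.294, 2.141, 0.012]
wrist_force: [-5.7, 9.8, 25.5]
width: 0.117
```

```bash
python3 -c "
from h import *
go((.4849,-.0057,.1),82.6-86)
s=status.read_state(); print(s['joint_vel'],s['width'],s['wrist_force'])
im=vision.read_camera('scene')[:,:,::-1]; t=vision.read_camera('top')[:,:,::-1]
cv2.imwrite('pics/f.png',np.hstack([crop(im,245,165,66,66,6),crop(t,205,175,66,66,6)]))"
```

```text
shift [-0.007  -0.0067 -0.0013] rv [ 0.008 -0.003 -0.009] q6 0.015727940060900874
[-0.00077545 -0.00120793 -0.0010585   0.0006982  -0.00136367  0.00014264] 0.11722252242260653 [-5.68604026  9.75781159 25.45549403]
```

View pics/f.png

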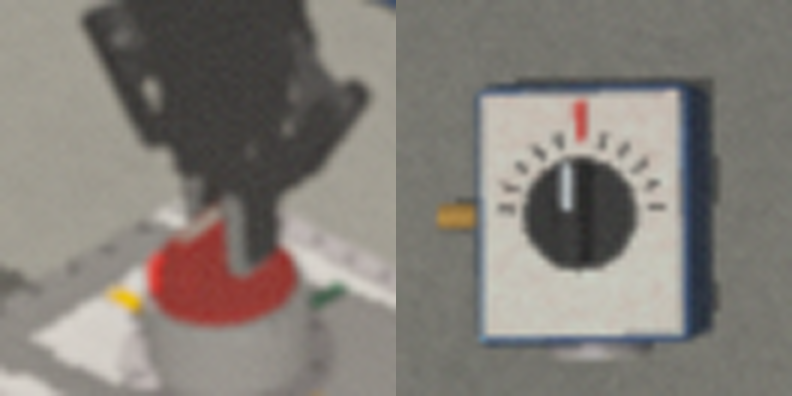

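The flange is flush and centred, the bar is at the quarter turn, and the dial pointer (column 567) is parallel to the red mark. I'm handing in.

```bash
python3 -c "
from workcell import job
print(job.finish_job())"
```

```text
the job is handed in; nothing more can be done
None
```

I turned the dial to the red mark, then put the plug into the neck, pushed it down and twisted it clockwise by about 1.5 rad. I handed the job in at about 15.7 s, still gripping the plug and holding it down. The hand-in gave no verdict.

**Dial:** in the last picture the pointer is parallel to the red mark, to within about 3° by eye.

**Plug:**
- **Down:** it came to a hard stop at TCP z = 0.098 m, and the flange looks flush and centred on the collar.
- **Twist:** the grip bar lies along the green marks.
- **Hold:** the last reading showed about 25 N on the wrist from pushing down, a 110 N squeeze on the bar, and the arm at rest.

**Disagreements and gaps:**
- The two cameras differed by about 2 mm on where the neck is.
- The plug slid an estimated 4–5 mm along its bar in the grip during insertion, so I twisted about the plug's axis instead of the tool's. A side load of about 11 N remained at the end.
- I had no direct reading of the spring ring and judged it from the gripper's turn.
- I kept the arm clear of the tin, screwdriver and bin, but did not measure them again at the end.

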